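# Clear a settling table, switch it on and set its lever

## Robot

A 6-joint arm with a two-finger parallel gripper is mounted at the origin on a cart in front of the work surface, level with it; the furniture and walls round the work are solid. World frame = base frame: x ahead of the robot, y to its left, z up, the work surface at z = 0. Lengths are in m, angles in rad, forces in N, time in s.
With the tool pointing down it reaches from about 0.3 to 1 m from the base axis. Payload 5.1 kg.
Tool frame: the origin (TCP) lies on the centre line of the jaws, within the pads' length; the fingertips stand 25 mm ahead of it and the grasp point (between the pads) lies 6 mm ahead of it (r.tips_ahead is the distance from the TCP to the fingertips, in m); z points along the fingers, y is the line along which they close (so a half turn about z gives the same grasp; the last joint's range is limited). The gripper opens to 95 mm and grips with 3 to 60 N. Pads are 20 mm wide; open, the fingers measure 119 mm over their backs; the gripper's body (75 mm by 180 mm) begins 59 mm behind the grasp point.
Start: joints at [-1.271, 0.124, 1.65, -0, 1.367, -0.083], TCP at [0.243, -0.603, 0.24] pointing down, gripper open.
Joint ranges: [-2.61, 2.61], [-1.02, 2.33], [0.03, 2.71], [-1.35, 4.49], [0.32, 2.68], [-2.91, 2.91]. Speed limits (rad/s): [2.57, 2.57, 3.14, 3.14, 3.14, 3.14].

## Interface

Orientations are given as [roll, pitch, yaw] about the fixed x, y, z axes, in that order (R = Rz(yaw) Ry(pitch) Rx(roll)).
In Python, from rig import r gives the robot as it stands.
- The arm moves only by the tool drive_tool, never from a script. Its argument "moves" is a list of rows, each a list of 3 entries, a list of its own where there are three numbers: the shift along the world's x, y, z scaled (see below), then the turn, a rotation vector about the world's x, y, z scaled (see below), then the closure, from 0 (fully open) to 1 (shut). A call has 1 to 5 rows; each row shifts and turns the commanded pose from where the row before left it; what a row does not reach is not made up. The controller multiplies each number of a shift by 500 mm and each number of a turn by pi rad. A row lasts 1/10 s, in which the tool goes at most 50 mm and 8.59 degrees, less where a joint would pass 70% of its speed; a pose out of reach is approached as far as the arm can. A call with a number of a shift or a turn outside -1 to 1 is refused whole. A call with a gripper value outside its range is refused whole. The fingers move at their own pace and stop on an object; "newtons" is the grip in N (left out, the last holds). Time passes only in rows, so rows that do not move let the fingers close. It gives the time, the measured TCP pose, the force, the opening and the grip force at its end, in the units of the state.
- r.state(): the state, without advancing time (a new reading comes with each control period).
- r.read_camera(name): name is "side" or "top" or "wrist"; returns the picture (420x560x3 uint8, red, green, blue); there is no depth.
- r.camera_model(name): a dict with "fovy" (degrees; the focal length in pixels is half the picture's height over the tangent of half this angle, whatever the lens; pixels are square), "cx", "cy" (the principal point, pixels), "R" (3x3) and "t" (3): a world point X has camera coordinates R X + t. Camera axes: x right, y down, z forward; pixel columns grow to the right and rows downward; lengths in m; the calibration is good to about 2 mm. The wrist camera is an equidistant fisheye: a pixel r from the principal point sees the ray r / f radians off the axis. A picture is of the moment at which its call begins: read the wrist's pose just before it. camera_model takes no time and is no camera call; for the wrist camera it gives the pose at the moment of the call.
- r.close_job(): hands the job in; it is judged then, once.
The state is a dict: "t": time; "joints": joint angles; "joint_vel": joint speeds; "joint_efforts": joint torques, N m; "tcp_pos": TCP position; "orientation": TCP orientation; "ft_force": force on the tool from outside, world axes, zero at the start; "torque": the same for the moment, N m; "gripper_width": finger opening in m; "gripper_force": force on a finger pad.
Only numpy, scipy, OpenCV 4.12 (cv2) and the standard library are available. Lean on these libraries where they do the work, as an engineer would, in place of code of your own. Each camera call takes 0.05 s, during which the arm holds its last target. There are 200 camera calls.

## Task

Start the vibrating settling table for the open tub on its deck. Before switching on, clear the steel shaker and the check weight off the machine: stand both upright in the small white tray beside the sauce cup, setting them down gently, and leave the tub and the cup standing where they are. Pull the lever right back to its zero stop, then turn the rotary isolator from off fully home to on, and only then set the lever to 45 degrees, the one long mark on its scale.

Things in the scene. Friction and masses are not known exactly. Their poses are not given: they have to be found in the camera images.
- machine: vibrating settling table, brushed steel box 310 x 240 mm, fixed; origin on the work table under its centre, x = front to back (away from the robot), y = its left, z up. Front half (x -155 to 0 mm): flat control panel, top at z 100 mm, isolator at its right, lever at its left. Back half (x 3 to 150 mm): deck with black mat, top at z 118 mm, steel lip at sides and back up to z 132 mm
- isolator (a joint): angle of the rotary isolator's black bar handle: 0 = off (handle points to the machine's left, +y), 1.571 = on (handle points to the back, +x); it grows clockwise seen from above. It snaps over centre: held at either end with about 0.33 N m, pushed home from past the middle
- isolator_grip (a point): middle of the isolator handle's free arm, 55 mm from the turning axis; the handle is a level bar 18 mm wide, 26 mm high (z 122 to 148 mm), reaching 80 mm from the axis to its tip and 24 mm to the other side, 16 mm above a square grey plate; the point's y points from the axis along the handle to its tip
- isolator_axis (a point): point on the isolator's vertical turning axis at the height of isolator_grip; fixed to the machine
- lever (a joint): angle of the amplitude lever from its zero stop, in rad: 0 = zero stop (leans 40 degrees from upright towards the front, -x), grows as it is pushed to the back, 0.698 = upright, end stop at 1.222. The scale has short marks at 0, 15, 30 and 60 degrees and one long mark at 45 degrees (0.785). Friction holds it where it is left
- lever_grip (a point): centre of the black pear-shaped knob of the lever, 28 mm thick, 43 mm long (along the lever), 88 mm from the hinge; the steel rod below it is 10 mm thick
- lever_hinge (a point): point on the lever's hinge axis (along machine y), at z 112 mm; fixed to the machine. The lever's low grey housing spans 70 mm (x) by 40 mm (y) about it, up to z 118 mm; 15 mm to the left of the lever a toothed quadrant (arc) reaches 52 mm, its long mark 60 mm, from the hinge
- shaker: stainless seasoning shaker, upright cylinder 64 mm in diameter, 110 mm high, 0.24 kg, loose; origin in the centre of its underside; starts on the deck, beside the tub
- weight: steel 500 g check weight, upright: body 38 mm in diameter up to 44 mm, above it a knob 22 mm in diameter up to 62 mm, loose; origin in the centre of its underside; starts on the panel, in the sweep of the isolator handle
- tray: small white food tray, loose, 280 (x) x 200 (y) mm, 50 mm high; origin in the centre of its underside; inner floor 240 x 160 mm, 2 mm above the origin, walls up to 17 mm thick
- cup: small tasting cup of sauce, 67 mm in diameter, 46 mm high; origin in the centre of its underside; stands in the end of the tray nearer the robot
- tub: filled open tub, 118 mm in diameter, 137 mm high, 0.8 kg; origin in the centre of its underside; stands on the left of the deck and stays there
- tub_3: full tub with its lid on, 127 mm in diameter, 140 mm high, fixed bystander on the platter of the black bench scale between the machine and the tray; origin in the centre of its underside, 100 mm above the work table. The scale spans about 324 (x) x 310 (y) mm round the world point x 0.51 m, y -0.19 m, platter top at 100 mm

How it is judged:
On the way, in this order (a step that is already met when the one before it is completed fails the run):
1. the lever is at its zero stop while the isolator is still off (value of joint lever below 0.09 rad and value of joint isolator below 0.15 rad), for 0.2 s.
2. the machine is clear (shaker and weight stand in the tray) and the isolator is home at on while the lever is at zero (value of joint lever below 0.12 rad and value of joint isolator above 1.45 rad and horizontal distance between each of shaker, weight and tray below 0.14 m and height (world z) of each of shaker, weight below 0.03 m), for 0.2 s.
At the end, for the whole second after the job is handed in: The isolator stands home at on (over 1.45 rad), the lever rests within 5 degrees of its 45 degree mark, the shaker and the check weight stand upright and still on the floor of the small tray, and tub (within 20 mm) and cup (within 30 mm) stand upright where they were (value of joint isolator above 1.45 rad and value of joint lever between 0.698 and 0.873 rad and velocity of joint lever between -0.05 and 0.05 rad/s and x of shaker in the frame of tray between -0.095 and 0.095 m and y of shaker in the frame of tray between -0.055 and 0.055 m and z of each of shaker, weight in the frame of tray below 0.012 m and angle between each of shaker, weight, tub, cup's own z axis and vertical below 0.1 rad and linear speed of each of shaker, weight below 0.02 m/s and x of weight in the frame of tray between -0.107 and 0.107 m and y of weight in the frame of tray between -0.067 and 0.067 m and distance of tub from where it was at the start of the episode below 0.02 m and distance of cup from where it was at the start of the episode below 0.03 m); the robot touches nothing.
It fails at once if the open tub is tipped (angle between tub's own z axis and vertical above 0.3 rad).
It fails at once if the sauce cup is tipped over (angle between cup's own z axis and vertical above 0.5 rad).
It fails at once if the shaker or the check weight is knocked over (angle between any of shaker, weight's own z axis and vertical above 0.8 rad).
It fails at once if the isolator is switched on while the shaker or the check weight is still on the machine or in the hand (value of joint isolator above 1 rad and height (world z) of any of shaker, weight above 0.06 m).
It fails at once if the shaker or the check weight is dropped into the tray (faster than 0.6 m/s just above its floor, a free fall of about 20 mm) ((height (world z) of shaker below 0.03 m and linear speed of shaker above 0.6 m/s) or (height (world z) of weight below 0.03 m and linear speed of weight above 0.6 m/s)).
It also fails if it takes over 72 s, if anything falls off the work surface, if the arm or the gripper's body presses on something with over 40 N, if the wrist force passes 120 N, or if a joint passes its speed limit or range.

## Working session

There is one attempt and no reset: what is moved stays moved. The work goes in short steps, Python scripts to look and compute and a tool call to move; the robot and the scene stay as the last step left them, time stands still between calls to the robot, and variables do not carry over. Pictures are saved under pics/ and viewed, at most 10 in all, crops included, and the job is handed in when it is done.

Besides the shell and the picture viewer there is one more tool, called after ">>>" by a JSON object that holds its "method" and its "body", one argument or row to a line. drive_tool: Moves the arm, as the interface text tells. Its arguments: {"type":"object","properties":{"moves":{"type":"array"},"newtons":{"type":"number"}},"required":["moves"]}

```bash
mkdir -p pics; ls; python3 - <<'E'
from rig import r
import cv2,numpy as np
for n in ["side","top","wrist"]:
    m=r.camera_model(n); print(n,m["fovy"],m["cx"],m["cy"],np.round(m["R"],4).tolist(),np.round(m["t"],4).tolist())
    cv2.imwrite(f"pics/{n}0.png",r.read_camera(n)[:,:,::-1])
s=r.state(); print(s)
E
```

```text
pics
side 42.33596847474001 276.23356570518825 206.7379679764968 [[0.9786, -0.2051, -0.019], [-0.1396, -0.5928, -0.7931], [0.1514, 0.7788, -0.6087]] [-0.5395, 0.0858, 1.4382]
top 46.59710553008087 277.7075511478077 208.98508784687846 [[-0.0618, -0.9981, 0.0036], [-0.975, 0.0596, -0.214], [0.2134, -0.0167, -0.9768]] [-0.1097, 0.5816, 1.4958]
wrist 65.70646984690485 279.9273619554182 209.79175108742848 [[0.3741, -0.9274, -0.002], [-0.8978, -0.3627, 0.2499], [-0.2325, -0.0917, -0.9683]] [-0.6497, -0.0271, 0.3904]
{'t': 0.15, 'joints': array([-1.27064251e+00,  1.24357757e-01,  1.65129264e+00, -2.70592168e-05,
        1.36752504e+00, -8.25808956e-02]), 'joint_vel': array([ 1.56428823e-03, -2.85995178e-03, -1.79734176e-03, -4.00504729e-04,
        1.70195138e-03, -8.49417983e-05]), 'joint_efforts': array([ 7.69846265e-04, -4.18189502e+01, -3.60472476e+01,  7.75417825e-02,
        4.68299096e-02, -1.16151214e-04]), 'tcp_pos': array([ 0.24259608, -0.6025591 ,  0.23870782]), 'orientation': array([-3.14001307e+00, -1.04156680e-04,  3.82740119e-01]), 'ft_force': array([ 0.90919775, -0.00940541, -1.32722345]), 'torque': array([ 0.02768226, -0.00366462,  0.02534093]), 'gripper_force': 0.0, 'gripper_width': 0.0952184645486995}
```

View pics/side0.png

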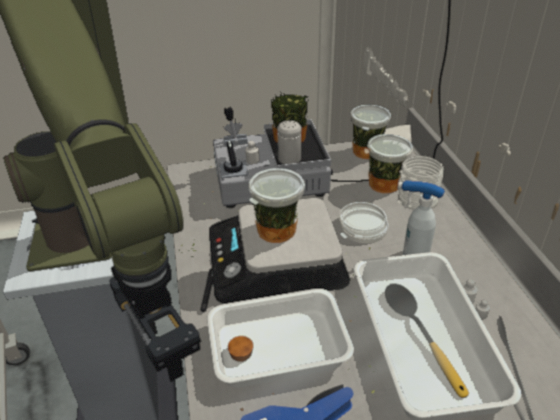

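View pics/top0.png

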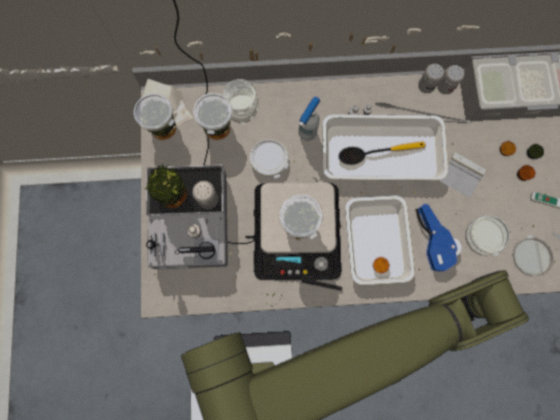

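The side view shows the machine at about (215-330, 95-200), with the shaker at (290,140), weight at (253,150) and tray at (280,340). In the top view the machine is at (147-227,167-267), the shaker at (205,192), weight at (195,230), tray at (380,240) and cup at (381,265). I'll enlarge the details.

```bash
python3 - <<'E'
import cv2,numpy as np
t=cv2.imread("pics/top0.png");s=cv2.imread("pics/side0.png")
a=cv2.resize(t[160:275,140:235],None,fx=5,fy=5,interpolation=cv2.INTER_CUBIC) #475x575
b=cv2.resize(t[190:290,340:420],None,fx=4,fy=4,interpolation=cv2.INTER_CUBIC) #320x400
o=np.zeros((600,800,3),np.uint8);o[:575,:475]=a;o[:400,480:800]=b
for i in range(140,235,10):cv2.putText(o,str(i),((i-140)*5,590),0,.35,(255,255,255));cv2.line(o,((i-140)*5,575),((i-140)*5,570),(0,255,255))
cv2.imwrite("pics/c1.png",o)
c=cv2.resize(s[85:210,205:335],None,fx=4.8,fy=4.8,interpolation=cv2.INTER_CUBIC)
cv2.imwrite("pics/c2.png",c)
E
```

```text
(no output)
```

View pics/c1.png

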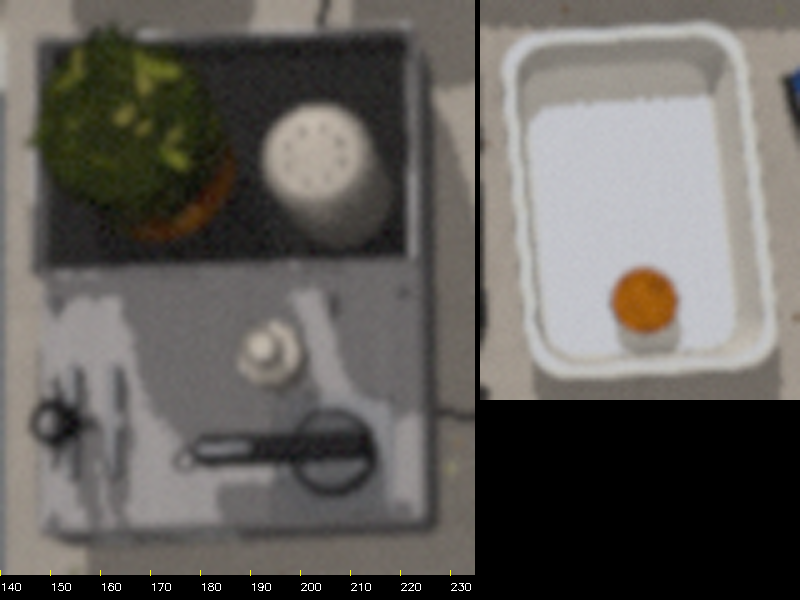

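View pics/c2.png

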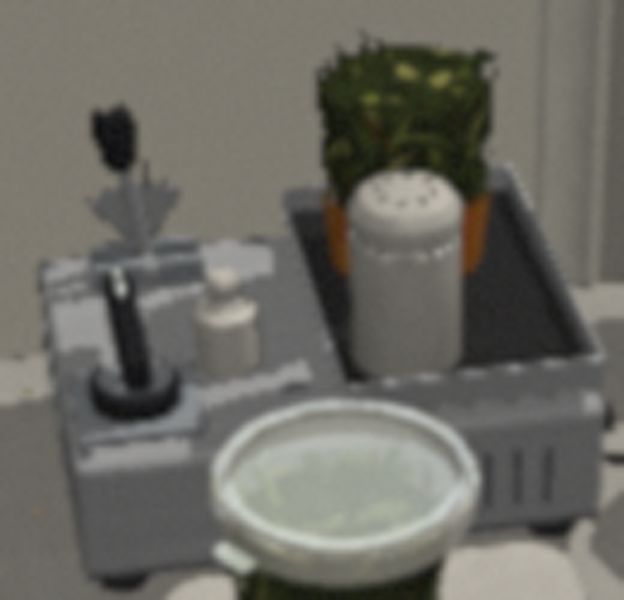

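The first crop shows the shaker cap at crop (315,152), the weight knob at (265,346), the isolator ring at (334,452), the handle tip at (190,450) and the lever knob at (55,423). In the second, the shaker top is at (408,195), the weight knob at (222,278), the lever knob at (117,138) and the handle tip at (118,280). I'll triangulate these and fit the machine and tray poses.

```bash
cat >h.py <<'E'
import numpy as np,cv2
from scipy.optimize import least_squares
from rig import r
M={n:r.camera_model(n) for n in("top","side")}
def f(m): return 210/np.tan(np.radians(m["fovy"]/2))
def proj(n,X):
    m=M[n];c=np.atleast_2d(X)@np.array(m["R"]).T+m["t"]
    return c[:,:2]/c[:,2:]*f(m)+[m["cx"],m["cy"]]
def tri(pt,ps):
    return least_squares(lambda X:np.r_[proj("top",X)[0]-pt,proj("side",X)[0]-ps],[.5,0,.1])
def atz(n,p,z):
    m=M[n];R=np.array(m["R"]);d=R.T@np.r_[(np.array(p)-[m["cx"],m["cy"]])/f(m),1];C=-R.T@m["t"]
    return C+d*(z-C[2])/d[2]
T=lambda u,v:np.array([140+u/5-.4,160+v/5-.4])
T2=lambda u,v:np.array([340+(u-480)/4-.4,190+v/4-.4])
S=lambda u,v:np.array([205+u/4.8-.4,85+v/4.8-.4])
E
python3 - <<'E'
from h import *
for k,a,b in [("shaker top",(315,155),(408,197)),("weight knob",(264,347),(221,277)),("lever knob",(55,423),(117,138)),("handle tip top",(193,450),(118,276))]:
    s=tri(T(*a),S(*b)); print(k,s.x.round(4),"res",s.fun.round(2))
print("iso ring z.12",atz("top",T(334,453),.12),atz("side",S(137,385),.12))
print("shaker z.228",atz("top",T(315,155),.228),"weight z.162",atz("top",T(264,347),.162))
# machine fit
pts=[(-.155,.12,.1,"top",T(45,528)),(-.155,-.12,.1,"top",T(428,525)),(.155,.12,.132,"top",T(38,36)),(.155,-.12,.132,"top",T(420,32)),
 (-.155,-.12,.1,"side",S(72,455)),(-.155,.12,.1,"side",S(44,265)),(.155,-.12,.132,"side",S(603,352)),(.155,.12,.132,"side",S(505,168))]
def mw(p,q):
    c,s=np.cos(p[2]),np.sin(p[2]);return np.array([p[0]+c*q[0]-s*q[1],p[1]+s*q[0]+c*q[1],q[2]])
s=least_squares(lambda p:np.concatenate([proj(q[3],mw(p,q))[0]-q[4] for q in pts]),[.6,.2,0],loss="soft_l1")
print("machine",s.x.round(4),np.concatenate([proj(q[3],mw(s.x,q))[0]-q[4] for q in pts]).round(1))
# tray: rim corners (extended straight edges), z=.05
rim=[T2(*p) for p in [(504,30),(742,18),(776,366),(534,376)]]
w=[atz("top",p,.05) for p in rim];print("rim",np.round(w,4).tolist(),"centre",np.mean(w,0).round(4))
print("sides",[np.linalg.norm(w[i]-w[(i+1)%4]).round(3) for i in range(4)])
fl=[atz("side",p,.05).round(3) for p in [(208,317),(333,291),(351,355),(220,391)]];print("side rim",fl,np.mean(fl,0))
print("cup z.046",atz("top",T2(645,300),.046),atz("side",(241,347),.046))
E
```

```text
shaker top [0.6067 0.0704 0.2219] res [ 0.   -0.07 -0.06  0.02]
weight knob [0.5063 0.1125 0.1606] res [ 0.01  0.34  0.3  -0.08]
lever knob [0.4635 0.2274 0.1966] res [ 0.    0.06  0.05 -0.01]
handle tip top [0.4508 0.1592 0.1419] res [ 0.01  0.11  0.11 -0.03]
iso ring z.12 [0.44732285 0.07855841 0.12      ] [0.44794241 0.07290356 0.12      ]
shaker z.228 [0.60490711 0.06961632 0.228     ] weight z.162 [0.5070487  0.11231601 0.162     ]
machine [ 0.56    0.1393 -0.0311] [-2.   2.2  0.5  0.4 -0.6 -0.3  0.2 -1.7 -0.5  3.6 -2.  -1.4  1.4  2.2
  1.9 -0.8]
rim [[0.6026, -0.3677, 0.05], [0.6008, -0.5617, 0.05], [0.3204, -0.5553, 0.05], [0.3243, -0.3656, 0.05]] centre [ 0.462  -0.4626  0.05  ]
sides [np.float64(0.194), np.float64(0.281), np.float64(0.19), np.float64(0.278)]
side rim [array([ 0.322, -0.393,  0.05 ]), array([ 0.601, -0.379,  0.05 ]), array([ 0.587, -0.552,  0.05 ]), array([ 0.325, -0.576,  0.05 ])] [ 0.45875 -0.475    0.05   ]
cup z.046 [ 0.3782925 -0.4593906  0.046    ] [ 0.37858049 -0.48241613  0.046     ]
```

The measurements agree with the text: shaker (0.605,0.070) with its top near 0.225, weight (0.507,0.112) with its top at 0.161, handle tip 82 mm from the axis, tray centre (0.462,-0.465). I'll take the weight first.

>>> {"method": "drive_tool", "body": {
  "moves": [
    [[0,0,0.08],[0,0,-0.0407],0],
    [[0,0,0.08],[0,0,-0.0407],0],
    [[0.034,0.09,0],[0,0,-0.0407],0],
    [[0.034,0.092,0],[0,0,0],0],
    [[0.034,0.092,0],[0,0,0],0]
  ],
  "newtons": 30
}}

```text
t: 0.65
tcp_pos: [0.2939, -0.4646, 0.3196]
orientation: [-3.141, -0.0, -0.002]
ft_force: [1.1, 0.6, -0.0]
gripper_width: 0.0949
gripper_force: 0.0
```

>>> {"method": "drive_tool", "body": {
  "moves": [
    [[0.034,0.09,0],[0,0,0],0],
    [[0.034,0.092,0],[0,0,0],0],
    [[0.034,0.092,0],[0,0,0],0],
    [[0.034,0.092,0],[0,0,0],0],
    [[0.034,0.092,0],[0,0,0],0]
  ]
}}

```text
t: 1.15
tcp_pos: [0.3788, -0.235, 0.3194]
orientation: [-3.142, -0.0, -0.001]
ft_force: [-0.5, -0.0, 0.1]
gripper_width: 0.0946
gripper_force: 0.0
```

>>> {"method": "drive_tool", "body": {
  "moves": [
    [[0.034,0.09,0],[0,0,0],0],
    [[0.034,0.092,0],[0,0,0],0],
    [[0.034,0.092,0],[0,0,0],0],
    [[0.034,0.092,0],[0,0,0],0],
    [[0.034,0.092,0],[0,0,0],0]
  ]
}}

```text
t: 1.65
tcp_pos: [0.4638, -0.0059, 0.3196]
orientation: [3.141, -0.001, -0.001]
ft_force: [1.0, -0.3, -0.0]
gripper_width: 0.095
gripper_force: 0.0
```

>>> {"method": "drive_tool", "body": {
  "moves": [
    [[0,0.03,0],[0,0,0],0.3],
    [[0,0,0],[0,0,0],0.3],
    [[0,0,0],[0,0,0],0.3]
  ]
}}

```text
t: 1.95
tcp_pos: [0.4636, 0.0069, 0.3194]
orientation: [3.141, 0.001, -0.0]
ft_force: [-0.4, -0.3, -0.1]
gripper_width: 0.0767
gripper_force: 0.0
```

>>> {"method": "drive_tool", "body": {
  "moves": [
    [[0.029,0.07,0],[0,0,0],0.3],
    [[0.029,0.07,0],[0,0,0],0.3],
    [[0.029,0.07,0],[0,0,0],0.3],
    [[0,0,0],[0,0,0],0.3]
  ]
}}

```text
t: 2.35
tcp_pos: [0.5081, 0.1132, 0.3192]
orientation: [-3.141, 0.001, 0.001]
ft_force: [-0.0, -0.1, -0.0]
gripper_width: 0.067
gripper_force: 0.0
```

```bash
cat >>h.py <<'E'
def wproj(m,X):
    c=np.array(m["R"])@X+m["t"];rr=np.hypot(c[0],c[1]);th=np.arctan2(rr,c[2])
    return np.array([m["cx"],m["cy"]])+c[:2]/rr*th*f(m)
E
python3 - <<'E'
from h import *
m=r.camera_model("wrist");i=r.read_camera("wrist")[:,:,::-1].copy()
cv2.imwrite("pics/w1.png",i)
for X in [(.507,.1125,.162),(.605,.07,.228),(.463,.227,.197),(.4475,.077,.148),(.451,.159,.148),(.617,.19,.255)]:
    p=wproj(m,np.array(X));print(X,p.round(1));cv2.drawMarker(i,tuple(int(round(v)) for v in p),(0,0,255),0,8)
cv2.imwrite("pics/w1m.png",i)
E
```

```text
(0.507, 0.1125, 0.162) [280.8 204.6]
(0.605, 0.07, 0.228) [340.   94.6]
(0.463, 0.227, 0.197) [158.5 259.2]
(0.4475, 0.077, 0.148) [314.3 256.4]
(0.451, 0.159, 0.148) [236.5 253.2]
(0.617, 0.19, 0.255) [163.9  76.2]
```

View pics/w1m.png

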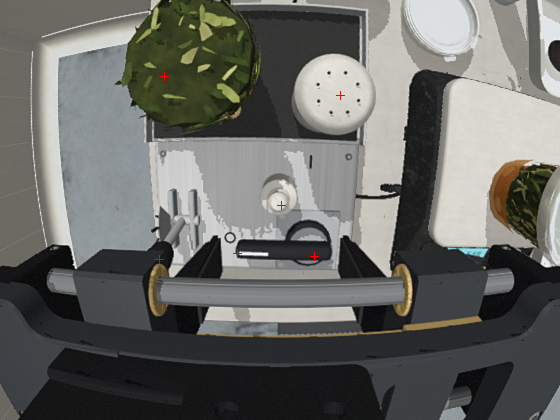

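The wrist view shows the weight knob at (280,201), the shaker at (335,93) and the handle from (237,250) to (330,250). All of them sit about 3 mm further in x than the top-view estimate, and the tub is close to the shaker. I'll go down on the weight.

>>> {"method": "drive_tool", "body": {
  "moves": [
    [[0.004,0,-0.09],[0,0,0],0.3],
    [[0,0,-0.09],[0,0,0],0.3],
    [[0,0,-0.09],[0,0,0],0.3],
    [[0,0,-0.07],[0,0,0],0.3],
    [[0,0,-0.03],[0,0,0],0.3]
  ]
}}

```text
t: 2.9
tcp_pos: [0.5066, 0.1097, 0.1305]
orientation: [3.14, 0.007, -0.004]
ft_force: [-0.8, -0.7, 0.5]
gripper_width: 0.0665
gripper_force: 0.0
```

>>> {"method": "drive_tool", "body": {
  "moves": [
    [[0,0,0],[0,0,0],0.8],
    [[0,0,0],[0,0,0],0.8],
    [[0,0,0],[0,0,0],0.8],
    [[0,0,0],[0,0,0],0.8],
    [[0,0,0],[0,0,0],0.8]
  ],
  "newtons": 30
}}

```text
t: 3.4
tcp_pos: [0.5108, 0.113, 0.1372]
orientation: [-3.139, -0.004, -0.001]
ft_force: [-0.2, 3.9, 5.5]
gripper_width: 0.0362
gripper_force: 30.0
```

>>> {"method": "drive_tool", "body": {
  "moves": [
    [[0,0,0.02],[0,0,0],0.8],
    [[0,0,0.04],[0,0,0],0.8],
    [[0,0,0.05],[0,0,0],0.8],
    [[0,0,0],[0,0,0],0.8]
  ]
}}

```text
t: 3.8
tcp_pos: [0.511, 0.1121, 0.193]
orientation: [3.142, -0.006, -0.0]
ft_force: [1.2, -0.6, -2.3]
gripper_width: 0.0362
gripper_force: 30.0
```

```bash
python3 - <<'E'
from h import *
s=r.state();print(s["tcp_pos"],s["ft_force"],s["gripper_width"],s["gripper_force"],s["torque"])
w=r.read_camera("wrist")[:,:,::-1];s=r.read_camera("side")[:,:,::-1]
a=cv2.resize(w[90:340,130:400],None,fx=1.5,fy=1.5);b=cv2.resize(s[60:210,205:305],None,fx=4,fy=4)
o=np.zeros((600,800,3),np.uint8);o[:375,:405]=a;o[:600,400:800]=b;cv2.imwrite("pics/g1.png",o)
cv2.imwrite("pics/w2.png",w)
E
```

```text
[0.51098937 0.11207094 0.19302682] [ 1.18348699 -0.57400219 -2.32140309] 0.036211791281226216 29.954764656722546 [ 0.01955113 -0.0047384   0.0503778 ]
```

View pics/g1.png

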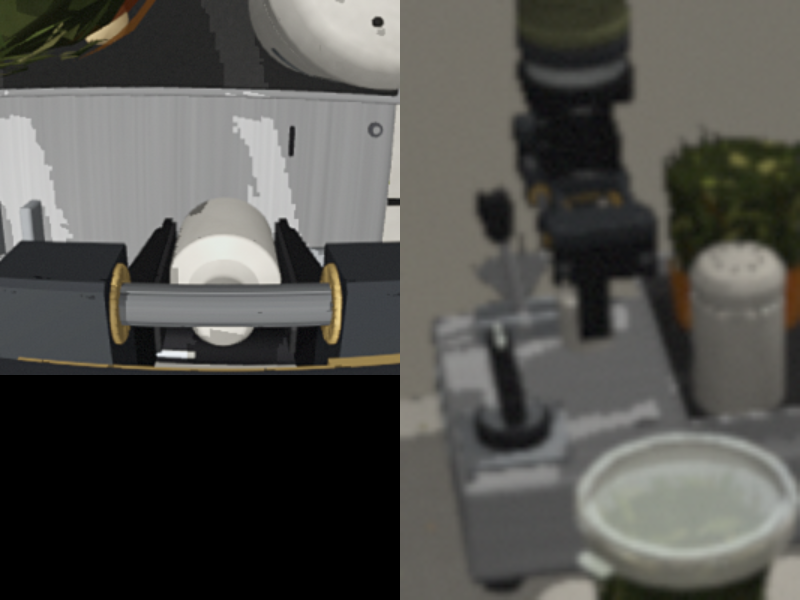

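The weight is held upright, about 5 mm towards -x of the pad centre in the side view. I'll carry it over tub_3 to the tray.

>>> {"method": "drive_tool", "body": {
  "moves": [
    [[0,0,0.06],[0,0,0],0.8],
    [[0,0,0.09],[0,0,0],0.8],
    [[0,0,0.09],[0,0,0],0.8],
    [[0,-0.04,0.015],[0,0,0],0.8],
    [[0,-0.07,0],[0,0,0],0.8]
  ],
  "newtons": 45
}}

```text
t: 4.4
tcp_pos: [0.5097, 0.0577, 0.3182]
orientation: [-3.141, -0.002, 0.003]
ft_force: [0.2, -0.5, -4.8]
gripper_width: 0.0361
gripper_force: 45.0
```

>>> {"method": "drive_tool", "body": {
  "moves": [
    [[-0.008,-0.09,0],[0,0,0],0.8],
    [[-0.008,-0.09,0],[0,0,0],0.8],
    [[-0.008,-0.09,0],[0,0,0],0.8],
    [[-0.008,-0.09,0],[0,0,0],0.8],
    [[-0.008,-0.09,0],[0,0,0],0.8]
  ]
}}

```text
t: 4.9
tcp_pos: [0.4879, -0.1694, 0.3143]
orientation: [-3.14, 0.004, -0.001]
ft_force: [1.5, -0.1, -4.7]
gripper_width: 0.0359
gripper_force: 45.0
```

>>> {"method": "drive_tool", "body": {
  "moves": [
    [[-0.008,-0.09,0],[0,0,0],0.8],
    [[-0.008,-0.09,0],[0,0,0],0.8],
    [[-0.008,-0.09,0],[0,0,0],0.8],
    [[-0.008,-0.09,0],[0,0,0],0.8],
    [[-0.008,-0.09,0],[0,0,0],0.8]
  ]
}}

```text
t: 5.4
tcp_pos: [0.468, -0.3942, 0.3139]
orientation: [-3.138, 0.003, -0.001]
ft_force: [0.9, 0.6, -4.2]
gripper_width: 0.0359
gripper_force: 45.0
```

>>> {"method": "drive_tool", "body": {
  "moves": [
    [[-0.008,-0.09,0],[0,0,0],0.8],
    [[0,-0.07,0],[0,0,0],0.8],
    [[0,-0.04,0],[0,0,0],0.8],
    [[0,0,0],[0,0,0],0.8],
    [[0,0,0],[0,0,0],0.8]
  ]
}}

```text
t: 5.9
tcp_pos: [0.4646, -0.4925, 0.314]
orientation: [-3.137, 0.003, -0.001]
ft_force: [0.7, 0.1, -4.4]
gripper_width: 0.0363
gripper_force: 45.0
```

```bash
python3 - <<'E'
from h import *
m=r.camera_model("wrist");i=r.read_camera("wrist")[:,:,::-1].copy()
for dx in(-.12,.12):
  for dy in(-.08,.08): cv2.drawMarker(i,tuple(int(v) for v in wproj(m,np.array([.462+dx,-.465+dy,.004]))),(0,0,255),0,8)
for X in [(.378,-.46,.046),(.462,-.495,.002),(.524,-.433,.002)]: cv2.drawMarker(i,tuple(int(v) for v in wproj(m,np.array(X))),(255,0,0),1,10,2)
s=r.read_camera("side")[:,:,::-1];o=np.hstack([cv2.resize(i,(480,360)),cv2.resize(s[200:400,190:370],(320,360))])
cv2.imwrite("pics/p1.png",o)
E
```

```text
(no output)
```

View pics/p1.png

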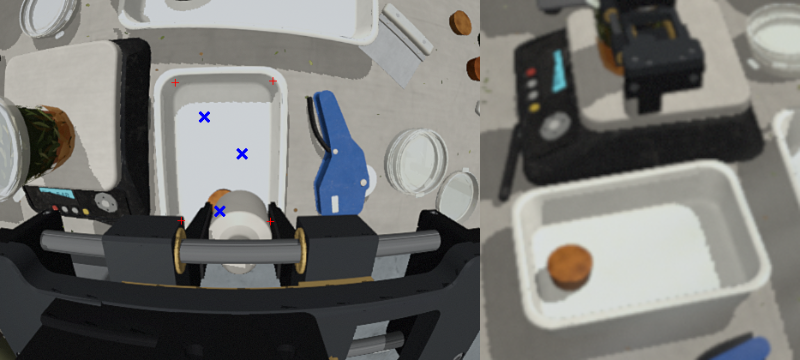

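The tray is where it was measured, with the back strip of its floor in shadow; the weight is held above it. I'll lower it.

>>> {"method": "drive_tool", "body": {
  "moves": [
    [[0,0,-0.08],[0,0,0],0.8],
    [[0,0,-0.09],[0,0,0],0.8],
    [[0,0,-0.09],[0,0,0],0.8],
    [[0,0,-0.09],[0,0,0],0.8],
    [[0,0,-0.08],[0,0,0],0.8]
  ]
}}

```text
t: 6.5
tcp_pos: [0.4651, -0.491, 0.0999]
orientation: [-3.14, 0.001, 0.001]
ft_force: [0.3, 0.2, -5.0]
gripper_width: 0.0361
gripper_force: 44.9
```

>>> {"method": "drive_tool", "body": {
  "moves": [
    [[0,0,-0.04],[0,0,0],0.8],
    [[0,0,-0.03],[0,0,0],0.8],
    [[0,0,0],[0,0,0],0.8],
    [[0,0,0],[0,0,0],0.8]
  ]
}}

```text
t: 6.9
tcp_pos: [0.466, -0.4932, 0.0686]
orientation: [3.14, -0.001, -0.0]
ft_force: [0.6, -0.5, -3.1]
gripper_width: 0.0361
gripper_force: 45.0
```

Next I'll lower in small steps until the force shows contact.

>>> {"method": "drive_tool", "body": {
  "moves": [
    [[0,0,-0.02],[0,0,0],0.8],
    [[0,0,-0.02],[0,0,0],0.8],
    [[0,0,-0.006],[0,0,0],0.8],
    [[0,0,0],[0,0,0],0.8]
  ]
}}

```text
t: 7.3
tcp_pos: [0.4647, -0.4924, 0.043]
orientation: [-3.14, 0.001, -0.001]
ft_force: [0.2, -0.2, -5.4]
gripper_width: 0.0361
gripper_force: 45.0
```

>>> {"method": "drive_tool", "body": {
  "moves": [
    [[0,0,-0.004],[0,0,0],0.8],
    [[0,0,0],[0,0,0],0.8]
  ]
}}

```text
t: 7.5
tcp_pos: [0.4653, -0.4931, 0.0422]
orientation: [3.142, -0.0, -0.001]
ft_force: [-0.5, 0.0, -3.9]
gripper_width: 0.036
gripper_force: 45.0
```

>>> {"method": "drive_tool", "body": {
  "moves": [
    [[0,0,-0.004],[0,0,0],0.8],
    [[0,0,-0.002],[0,0,0],0.8],
    [[0,0,0],[0,0,0],0.8]
  ]
}}

```text
t: 7.8
tcp_pos: [0.4653, -0.4932, 0.0395]
orientation: [3.141, -0.0, -0.001]
ft_force: [-0.5, -0.1, -2.4]
gripper_width: 0.0363
gripper_force: 45.0
```

>>> {"method": "drive_tool", "body": {
  "moves": [
    [[0,0,-0.003],[0,0,0],0.8],
    [[0,0,0],[0,0,0],0.8]
  ]
}}

```text
t: 8.0
tcp_pos: [0.4655, -0.4933, 0.0395]
orientation: [3.141, -0.0, -0.001]
ft_force: [-2.8, 3.0, 5.5]
gripper_width: 0.036
gripper_force: 45.0
```

Contact. I'll release, rise, then head back to the shaker while turning to yaw about 85°.

>>> {"method": "drive_tool", "body": {
  "moves": [
    [[0,0,0],[0,0,0],0.6],
    [[0,0,0],[0,0,0],0.5],
    [[0,0,0],[0,0,0],0.4],
    [[0,0,0],[0,0,0],0.35]
  ]
}}

```text
t: 8.4
tcp_pos: [0.4655, -0.4932, 0.0377]
orientation: [3.141, -0.0, -0.001]
ft_force: [0.5, -0.7, 0.3]
gripper_width: 0.0567
gripper_force: 0.0
```

>>> {"method": "drive_tool", "body": {
  "moves": [
    [[0,0,0.05],[0,0,0],0.35],
    [[0,0,0.09],[0,0,0],0.35],
    [[0,0,0.1],[0,0,0],0.35],
    [[0,0,0.1],[0,0,0],0.2],
    [[0,0,0.1],[0,0,0],0.0]
  ]
}}

```text
t: 8.9
tcp_pos: [0.4651, -0.4928, 0.2595]
orientation: [3.141, -0.0, -0.001]
ft_force: [1.4, -0.7, 0.6]
gripper_width: 0.0726
gripper_force: 0.0
```

>>> {"method": "drive_tool", "body": {
  "moves": [
    [[0,0,0.1],[0,0,0.045],0],
    [[0.02,0.095,0],[0,0,0.045],0],
    [[0.02,0.095,0],[0,0,0.045],0],
    [[0.02,0.095,0],[0,0,0.045],0],
    [[0.02,0.095,0],[0,0,0.045],0]
  ]
}}

```text
t: 9.4
tcp_pos: [0.5054, -0.3014, 0.3077]
orientation: [3.141, -0.0, 0.711]
ft_force: [0.1, 0.2, -0.2]
gripper_width: 0.0952
gripper_force: 0.0
```

>>> {"method": "drive_tool", "body": {
  "moves": [
    [[0.02,0.095,0],[0,0,0.045],0],
    [[0.02,0.095,0],[0,0,0.045],0],
    [[0.02,0.095,0],[0,0,0.045],0],
    [[0.02,0.095,0],[0,0,0.045],0],
    [[0.02,0.095,0],[0,0,0.045],0]
  ]
}}

```text
t: 9.9
tcp_pos: [0.5554, -0.0635, 0.3078]
orientation: [3.14, 0.0, 1.419]
ft_force: [0.2, 0.7, -0.4]
gripper_width: 0.0952
gripper_force: 0.0
```

>>> {"method": "drive_tool", "body": {
  "moves": [
    [[0.04,0.08,0],[0,0,0],0],
    [[0.02,0.05,0],[0,0,0],0],
    [[0,0,0],[0,0,0],0],
    [[0,0,0],[0,0,0],0]
  ]
}}

```text
t: 10.3
tcp_pos: [0.5853, -0.0002, 0.3074]
orientation: [-3.141, 0.001, 1.414]
ft_force: [-0.5, -1.0, -0.7]
gripper_width: 0.095
gripper_force: 0.0
```

```bash
python3 - <<'E'
from h import *
m=r.camera_model("wrist");i=r.read_camera("wrist")[:,:,::-1].copy()
np.save("pics/m3.npy",m,allow_pickle=True);cv2.imwrite("pics/w3.png",i)
for X in [(.605,.07,.228),(.605,.07,.118),(.62,.18,.255),(.4475,.077,.148)]: p=wproj(m,np.array(X));print(p);cv2.drawMarker(i,tuple(int(v) for v in p),(0,0,255),1,10,2)
a=np.linspace(0,6.28,60)
for (x,y,rad,z,c) in [(.605,.07,.032,.118,(255,0,0)),(.605,.07,.032,.2,(255,0,0)),(.62,.18,.059,.255,(0,255,255)),(.62,.18,.059,.2,(0,255,255))]:
  cv2.polylines(i,[np.array([wproj(m,np.array([x+rad*np.cos(t),y+rad*np.sin(t),z])) for t in a]).astype(np.int32)],True,c,1)
s=r.read_camera("side")[:,:,::-1];cv2.imwrite("pics/w3m.png",i)
E
```

```text
[289.88894099 124.64555895]
[286.60474138 125.54523325]
[287.09144508 -41.61076606]
[130.2960953  148.76255538]
```

View pics/w3m.png

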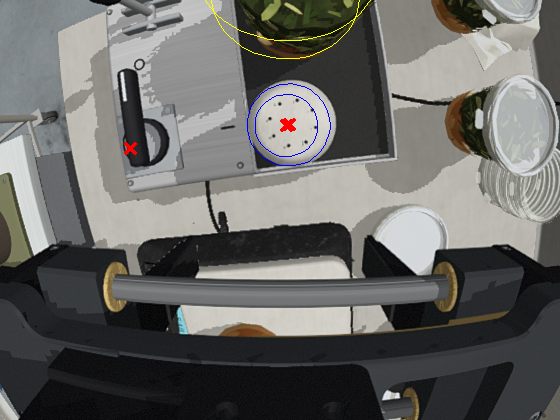

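The shaker's circle is centred at (292,123), giving (0.606,0.071), and the tub's near edge is at y≈0.121, so the gripper body has about 13 mm of room. I'll move over the shaker and go down.

>>> {"method": "drive_tool", "body": {
  "moves": [
    [[0.02,0.07,0],[0,0,0],0],
    [[0.022,0.07,0],[0,0,0],0],
    [[0,0,0],[0,0,0],0],
    [[0,0,-0.06],[0,0,0],0],
    [[0,0,0],[0,0,0],0]
  ]
}}

```text
t: 10.9
tcp_pos: [0.6042, 0.0681, 0.2735]
orientation: [-3.135, 0.002, 1.412]
ft_force: [-0.3, -0.2, -0.7]
gripper_width: 0.095
gripper_force: 0.0
```

>>> {"method": "drive_tool", "body": {
  "moves": [
    [[0,0,-0.05],[0,0,0],0],
    [[0,0,-0.05],[0,0,0],0],
    [[0,0,-0.05],[0,0,0],0],
    [[0,0,-0.03],[0,0,0],0],
    [[0,0,0],[0,0,0],0]
  ]
}}

```text
t: 11.4
tcp_pos: [0.6048, 0.0685, 0.1853]
orientation: [-3.137, 0.001, 1.412]
ft_force: [-0.0, -0.5, -0.1]
gripper_width: 0.0951
gripper_force: 0.0
```

>>> {"method": "drive_tool", "body": {
  "moves": [
    [[0,0.003,0],[0,0,0],0.6],
    [[0,0,0],[0,0,0],0.6],
    [[0,0,0],[0,0,0],0.6],
    [[0,0,0],[0,0,0],0.6],
    [[0,0,0],[0,0,0],0.6]
  ],
  "newtons": 25
}}

```text
t: 11.9
tcp_pos: [0.6064, 0.0711, 0.1885]
orientation: [3.141, -0.0, 1.413]
ft_force: [-1.0, 0.9, 1.0]
gripper_width: 0.063
gripper_force: 25.0
```

>>> {"method": "drive_tool", "body": {
  "moves": [
    [[0,0,0],[0,0,0],0.6],
    [[0,0,0.02],[0,0,0],0.6],
    [[0,0,0.04],[0,0,0],0.6],
    [[0,0,0.04],[0,0,0],0.6],
    [[0,0,0],[0,0,0],0.6]
  ]
}}

```text
t: 12.4
tcp_pos: [0.6078, 0.0711, 0.2411]
orientation: [3.136, -0.001, 1.413]
ft_force: [0.6, -0.3, -3.0]
gripper_width: 0.063
gripper_force: 25.0
```

>>> {"method": "drive_tool", "body": {
  "moves": [
    [[0,0,0.07],[0,0,0],0.6],
    [[0,0,0.09],[0,0,0],0.6],
    [[0,0,0.08],[0,0,0],0.6],
    [[0,-0.05,0],[0,0,0],0.6],
    [[-0.015,-0.08,0],[0,0,0],0.6]
  ],
  "newtons": 35
}}

```text
t: 12.9
tcp_pos: [0.5995, 0.0069, 0.3585]
orientation: [3.139, -0.001, 1.416]
ft_force: [1.0, -0.7, -4.4]
gripper_width: 0.0623
gripper_force: 35.0
```

>>> {"method": "drive_tool", "body": {
  "moves": [
    [[-0.015,-0.09,0],[0,0,0],0.6],
    [[-0.015,-0.09,0],[0,0,0],0.6],
    [[-0.015,-0.09,0],[0,0,0],0.6],
    [[-0.015,-0.09,0],[0,0,0],0.6],
    [[-0.015,-0.09,0],[0,0,0],0.6]
  ]
}}

```text
t: 13.4
tcp_pos: [0.5603, -0.2205, 0.3559]
orientation: [-3.14, -0.001, 1.413]
ft_force: [1.1, 0.4, -3.6]
gripper_width: 0.0628
gripper_force: 35.0
```

>>> {"method": "drive_tool", "body": {
  "moves": [
    [[-0.015,-0.09,0],[0,0,0],0.6],
    [[-0.015,-0.09,0],[0,0,0],0.6],
    [[-0.015,-0.09,0],[0,0,0],0.6],
    [[-0.015,-0.09,0],[0,0,0],0.6],
    [[0,-0.07,0],[0,0,0],0.6]
  ]
}}

```text
t: 13.9
tcp_pos: [0.5298, -0.4364, 0.3555]
orientation: [-3.139, -0.001, 1.411]
ft_force: [1.5, -0.1, -2.6]
gripper_width: 0.0628
gripper_force: 35.0
```

>>> {"method": "drive_tool", "body": {
  "moves": [
    [[0,0,0],[0,0,0],0.6],
    [[0,0,0],[0,0,0],0.6]
  ]
}}

```text
t: 14.1
tcp_pos: [0.5307, -0.4344, 0.3553]
orientation: [-3.139, -0.002, 1.411]
ft_force: [0.9, 0.3, -2.2]
gripper_width: 0.0626
gripper_force: 35.0
```

```bash
python3 - <<'E'
from h import *
s=r.state();print(s["tcp_pos"])
m=r.camera_model("wrist");i=r.read_camera("wrist")[:,:,::-1].copy()
p0=s["tcp_pos"]
t=r.read_camera("top")[:,:,::-1];d=r.read_camera("side")[:,:,::-1]
o=np.hstack([cv2.resize(i,(400,300)),cv2.resize(t[170:320,310:510],(400,300))])
o=np.vstack([o,np.hstack([cv2.resize(d[200:400,190:390],(300,300)),np.zeros((300,500,3),np.uint8)])]);cv2.imwrite("pics/p2.png",o)
E
```

```text
[ 0.53071803 -0.43438884  0.35528024]
```

View pics/p2.png

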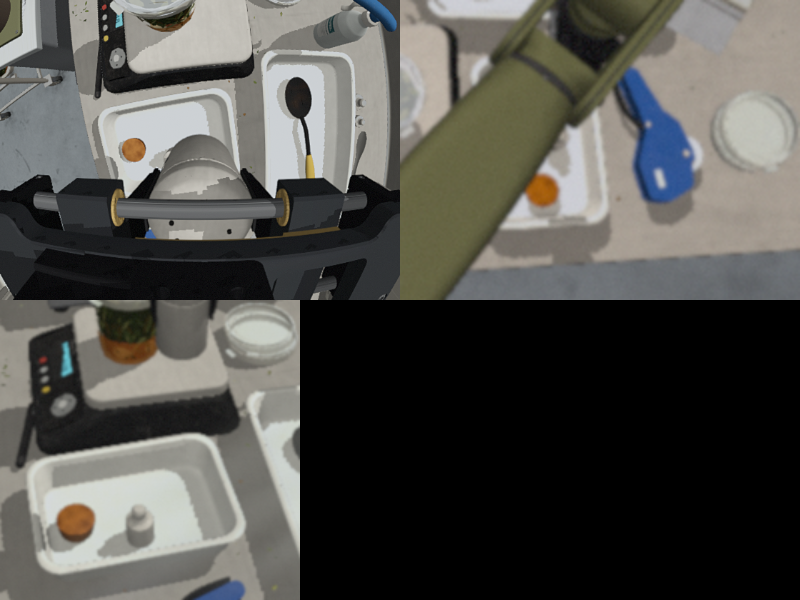

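The weight stands upright in the tray, at (140,525) in the side crop, clear of the cup. I'll lower the shaker.

>>> {"method": "drive_tool", "body": {
  "moves": [
    [[-0.02,0,-0.07],[0,0,0],0.6],
    [[0,0,-0.09],[0,0,0],0.6],
    [[0,0,-0.09],[0,0,0],0.6],
    [[0,0,-0.09],[0,0,0],0.6],
    [[0,0,-0.08],[0,0,0],0.6]
  ]
}}

```text
t: 14.75
tcp_pos: [0.5213, -0.4321, 0.1457]
orientation: [-3.141, -0.0, 1.415]
ft_force: [-0.2, -0.5, -2.7]
gripper_width: 0.0625
gripper_force: 35.0
```

>>> {"method": "drive_tool", "body": {
  "moves": [
    [[0,0,-0.06],[0,0,0],0.6],
    [[0,0,-0.04],[0,0,0],0.6],
    [[0,0,-0.02],[0,0,0],0.6],
    [[0,0,0],[0,0,0],0.6],
    [[0,0,0],[0,0,0],0.6]
  ]
}}

```text
t: 15.25
tcp_pos: [0.5222, -0.4341, 0.0892]
orientation: [3.14, 0.001, 1.414]
ft_force: [0.8, 0.0, -2.2]
gripper_width: 0.0628
gripper_force: 35.0
```

>>> {"method": "drive_tool", "body": {
  "moves": [
    [[0,0,-0.014],[0,0,0],0.6],
    [[0,0,-0.01],[0,0,0],0.6],
    [[0,0,0],[0,0,0],0.6]
  ]
}}

```text
t: 15.55
tcp_pos: [0.5209, -0.4337, 0.0751]
orientation: [-3.141, -0.001, 1.413]
ft_force: [0.0, -0.3, -2.7]
gripper_width: 0.0628
gripper_force: 35.0
```

>>> {"method": "drive_tool", "body": {
  "moves": [
    [[0,0,-0.004],[0,0,0],0.6],
    [[0,0,-0.002],[0,0,0],0.6],
    [[0,0,0],[0,0,0],0.6]
  ]
}}

```text
t: 15.85
tcp_pos: [0.5213, -0.4341, 0.0728]
orientation: [3.141, 0.0, 1.413]
ft_force: [-0.9, 0.5, -2.3]
gripper_width: 0.0626
gripper_force: 35.0
```

>>> {"method": "drive_tool", "body": {
  "moves": [
    [[0,0,-0.004],[0,0,0],0.6],
    [[0,0,0],[0,0,0],0.6]
  ]
}}

```text
t: 16.05
tcp_pos: [0.5215, -0.4343, 0.0727]
orientation: [-3.142, 0.0, 1.413]
ft_force: [-3.6, 2.0, 5.7]
gripper_width: 0.0623
gripper_force: 35.0
```

>>> {"method": "drive_tool", "body": {
  "moves": [
    [[0,0,-0.004],[0,0,0],0.6],
    [[0,0,0],[0,0,0],0.6]
  ]
}}

```text
t: 16.25
tcp_pos: [0.5215, -0.4344, 0.0727]
orientation: [-3.141, 0.0, 1.413]
ft_force: [-5.9, 4.9, 13.6]
gripper_width: 0.0628
gripper_force: 35.0
```

>>> {"method": "drive_tool", "body": {
  "moves": [
    [[0,0,0.003],[0,0,0],0.6],
    [[0,0,0],[0,0,0],0.3],
    [[0,0,0],[0,0,0],0.2],
    [[0,0,0],[0,0,0],0.2],
    [[0,0,0],[0,0,0],0.2]
  ]
}}

```text
t: 16.75
tcp_pos: [0.5213, -0.4339, 0.0698]
orientation: [-3.141, -0.0, 1.413]
ft_force: [0.4, -0.7, -0.1]
gripper_width: 0.0755
gripper_force: 0.0
```

>>> {"method": "drive_tool", "body": {
  "moves": [
    [[0,0,0.04],[0,0,0],0.2],
    [[0,0,0.09],[0,0,0],0.2],
    [[0,0,0.1],[0,0,0],0.2],
    [[0,0,0.1],[0,0,0],0.2],
    [[0,0,0.1],[0,0,0],0.5]
  ]
}}

```text
t: 17.25
tcp_pos: [0.5211, -0.4338, 0.2868]
orientation: [-3.141, -0.0, 1.413]
ft_force: [0.5, -0.7, 0.0]
gripper_width: 0.0723
gripper_force: 0.0
```

>>> {"method": "drive_tool", "body": {
  "moves": [
    [[0,0,0.07],[0,0,-0.045],1],
    [[0,0.095,0],[0,0,-0.045],1],
    [[0,0.095,0],[0,0,-0.045],1],
    [[0,0.095,0],[0,0,-0.045],1],
    [[0,0.095,0],[0,0,-0.045],1]
  ]
}}

```text
t: 17.75
tcp_pos: [0.521, -0.2423, 0.3199]
orientation: [-3.142, -0.0, 0.7]
ft_force: [0.8, 0.4, -0.1]
gripper_width: 0.0335
gripper_force: 0.0
```

```bash
python3 - <<'E'
from h import *
t=r.read_camera("top")[:,:,::-1];d=r.read_camera("side")[:,:,::-1]
cv2.imwrite("pics/p3.png",np.hstack([cv2.resize(t[190:290,340:420],(400,500)),cv2.resize(d[270:395,200:360],(400,312))if 0 else cv2.resize(d[270:395,200:300],(400,500))]))
w=np.load("pics/m3.npy",allow_pickle=True).item()
# where does the first fitted handle fall in w3
for X in [(.4475,.077,.12),(.4505,.077,.12),(.4475,.077,.148),(.451,.159,.148)]:print(X,wproj(w,np.array(X)).round(1))
E
```

```text
(0.4475, 0.077, 0.12) [141.3 146.8]
(0.4505, 0.077, 0.12) [143.7 146.2]
(0.4475, 0.077, 0.148) [130.3 148.8]
(0.451, 0.159, 0.148) [120.9  69.8]
```

View pics/p3.png

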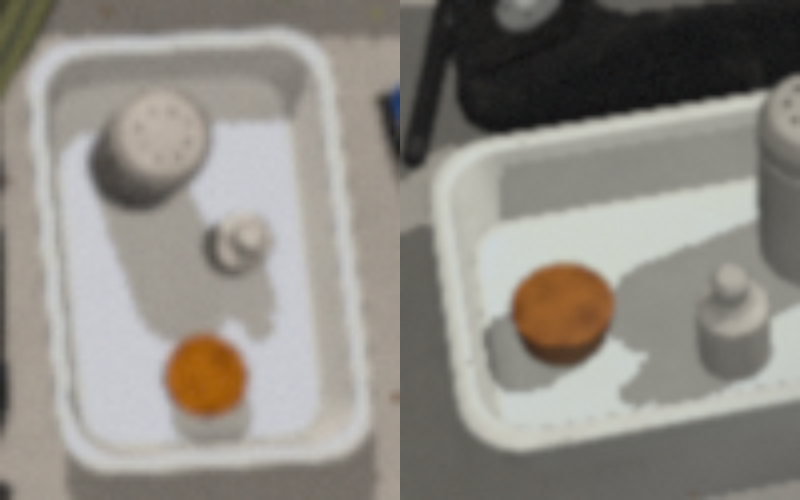

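Both objects stand upright in the tray: shaker at (155,130) and weight at (240,240) in the top crop, with the cup unmoved. Next is the lever. I'll come in with closed fingers behind (+x of) the knob at yaw 0.

>>> {"method": "drive_tool", "body": {
  "moves": [
    [[-0.003,0.095,0],[0,0,-0.0446],1],
    [[-0.003,0.095,0],[0,0,-0.0446],1],
    [[-0.003,0.095,0],[0,0,-0.0446],1],
    [[-0.003,0.095,0],[0,0,-0.0446],1],
    [[-0.003,0.095,0],[0,0,-0.0446],1]
  ]
}}

```text
t: 18.35
tcp_pos: [0.5141, -0.0102, 0.3202]
orientation: [3.141, -0.001, 0.014]
ft_force: [1.7, -0.6, 0.2]
gripper_width: 0.0005
gripper_force: 0.0
```

>>> {"method": "drive_tool", "body": {
  "moves": [
    [[-0.003,0.095,0],[0,0,0],1],
    [[-0.003,0.095,0],[0,0,0],1],
    [[-0.003,0.095,0],[0,0,0],1],
    [[-0.003,0.095,0],[0,0,0],1],
    [[0,0.083,0],[0,0,0],1]
  ]
}}

```text
t: 18.85
tcp_pos: [0.5083, 0.222, 0.3201]
orientation: [3.142, -0.001, 0.021]
ft_force: [0.2, -0.4, -0.2]
gripper_width: 0.0005
gripper_force: 0.0
```

>>> {"method": "drive_tool", "body": {
  "moves": [
    [[0,0,-0.06],[0,0,0],1],
    [[0,0,-0.06],[0,0,0],1],
    [[0,0,-0.06],[0,0,0],1],
    [[0,0,-0.05],[0,0,0],1],
    [[0,0,0],[0,0,0],1]
  ]
}}

```text
t: 19.35
tcp_pos: [0.5061, 0.219, 0.2002]
orientation: [3.139, 0.008, 0.02]
ft_force: [-0.3, -0.9, 0.2]
gripper_width: 0.0001
gripper_force: 0.0
```

>>> {"method": "drive_tool", "body": {
  "moves": [
    [[-0.03,0.012,0],[0,0,0],1],
    [[-0.02,0,0],[0,0,0],1],
    [[-0.02,0,0],[0,0,0],1],
    [[0,0,0],[0,0,0],1]
  ]
}}

```text
t: 19.75
tcp_pos: [0.4724, 0.2267, 0.2069]
orientation: [-3.141, -0.002, 0.02]
ft_force: [0.2, 0.7, 0.7]
gripper_width: 0.0001
gripper_force: 0.0
```

>>> {"method": "drive_tool", "body": {
  "moves": [
    [[-0.01,0,0],[0,0,0],1],
    [[-0.01,0,0],[0,0,0],1],
    [[0,0,0],[0,0,0],1]
  ]
}}

```text
t: 20.05
tcp_pos: [0.4626, 0.2264, 0.2054]
orientation: [-3.141, 0.0, 0.02]
ft_force: [0.3, 0.3, 0.4]
gripper_width: 0.0005
gripper_force: 0.2
```

>>> {"method": "drive_tool", "body": {
  "moves": [
    [[-0.01,0,-0.006],[0,0,0],1],
    [[-0.006,0,0],[0,0,0],1],
    [[0,0,0],[0,0,0],1]
  ]
}}

```text
t: 20.35
tcp_pos: [0.4546, 0.2263, 0.2018]
orientation: [3.141, 0.001, 0.02]
ft_force: [0.5, -0.4, -0.2]
gripper_width: 0.0002
gripper_force: 0.4
```

```bash
python3 - <<'E'
from h import *
a=cv2.imread("pics/top0.png").astype(int);b=r.read_camera("top")[:,:,::-1].astype(int)
s0=cv2.imread("pics/side0.png").astype(int);s1=r.read_camera("side")[:,:,::-1].astype(int)
cv2.imwrite("pics/s5.png",s1)
# dark map of side crop round knob, current and initial
for im in(s0,s1):
    g=im[100:140,215:245].sum(2)
    print("\n".join("".join("#" if v<150 else "+" if v<270 else "." for v in row) for row in g),"\n")
E
```

```text
..............................
..............................
..............................
..............................
..............................
..............................
..............................
.............+++..............
.........+++++##+.............
.........+#######+............
.........+#######+............
.........+########+...........
.........+########+...........
.........+########+...........
.........+########+...........
..........+#######+...........
...........#######+...........
...........+######+...........
...........+######+...........
............+####+............
.............++#+.............
...............++...+.........
...............+....+.........
................+...++........
...............++...++++......
..............+++...+++++++...
............+++++...++++++....
...........+++++++..++++++....
..........++++++++..+++++.....
..........++++++++..++++......
...........+++++++...+++......
..............+++++..++.......
...............++++..++.......
...............++++..+........
................+++...........
...............
[... 801 characters left out ...]
+...........+.........
########+...........+.........
+######+.......++..+++........
++#####+......+++++++++++.....
..+++++++..++++++++++++++++...
.......+++..+++++++++++++++...
........++...++++++++++++++...
........++....+++++++++++.....
........+++....++++++++++.....
.........+++....++++++++......
...........++....+++++++......
...........+++...+++++++......
............+++...+++++.......
.............+++..............
............+++++.............
............++++++.....+++++++
.........++++++++++....+++++++
.........+++++++++............
.........+++++................ 
[ WARN:0@1.149] global loadsave.cpp:1063 imwrite_ Unsupported depth image for selected encoder is fallbacked to CV_8U.
```

>>> {"method": "drive_tool", "body": {
  "moves": [
    [[-0.008,0,0],[0,0,0],1],
    [[-0.006,0,0],[0,0,0],1],
    [[0,0,0],[0,0,0],1]
  ]
}}

```text
t: 20.75
tcp_pos: [0.4478, 0.2263, 0.2023]
orientation: [3.142, 0.0, 0.02]
ft_force: [1.4, 0.5, 0.1]
gripper_width: 0.0005
gripper_force: 0.4
```

>>> {"method": "drive_tool", "body": {
  "moves": [
    [[-0.006,0,0],[0,0,0],1],
    [[-0.006,0,0],[0,0,0],1],
    [[0,0,0],[0,0,0],1]
  ]
}}

```text
t: 21.05
tcp_pos: [0.4451, 0.2267, 0.2042]
orientation: [-3.14, -0.01, 0.019]
ft_force: [9.8, 0.9, -0.7]
gripper_width: 0.0004
gripper_force: 4.2
```

>>> {"method": "drive_tool", "body": {
  "moves": [
    [[-0.006,0,0],[0,0,0],1],
    [[0,0,0],[0,0,0],1],
    [[0,0,0],[0,0,0],1]
  ]
}}

```text
t: 21.35
tcp_pos: [0.444, 0.2269, 0.2053]
orientation: [-3.139, -0.015, 0.019]
ft_force: [15.2, 0.7, -0.0]
gripper_width: 0.0007
gripper_force: 6.2
```

The lever is on its zero stop: the force rose to 15 N with no further motion. Next is the isolator: lift, turn to yaw 45°, and come down on the front side of the handle.

>>> {"method": "drive_tool", "body": {
  "moves": [
    [[0.02,0,0],[0,0,0],1],
    [[0.01,0,0.08],[0,0,0],1],
    [[-0.03,-0.04,0.02],[0,0,0.042],1],
    [[-0.03,-0.06,0],[0,0,0.042],1],
    [[-0.03,-0.06,0],[0,0,0.042],1]
  ]
}}

```text
t: 21.85
tcp_pos: [0.4082, 0.1458, 0.2523]
orientation: [-3.141, 0.002, 0.422]
ft_force: [0.3, -1.2, -0.2]
gripper_width: 0.0006
gripper_force: 0.0
```

>>> {"method": "drive_tool", "body": {
  "moves": [
    [[-0.01,-0.034,0],[0,0,0.042],1],
    [[0,0,0],[0,0,0.042],1],
    [[0,0,0],[0,0,0.04],1],
    [[0,0,0],[0,0,0],1]
  ]
}}

```text
t: 22.25
tcp_pos: [0.4035, 0.1292, 0.2517]
orientation: [-3.14, 0.001, 0.804]
ft_force: [-0.4, 0.2, -0.2]
gripper_width: 0.0001
gripper_force: 0.0
```

>>> {"method": "drive_tool", "body": {
  "moves": [
    [[0,0,-0.07],[0,0,0],1],
    [[0,0,-0.07],[0,0,0],1],
    [[0,0,-0.056],[0,0,0],1],
    [[0,0,0],[0,0,0],1]
  ]
}}

```text
t: 22.65
tcp_pos: [0.4006, 0.1289, 0.1494]
orientation: [-3.135, 0.009, 0.803]
ft_force: [-0.9, 0.3, -0.1]
gripper_width: 0.0003
gripper_force: 0.0
```

>>> {"method": "drive_tool", "body": {
  "moves": [
    [[0.03,0,0],[0,0,0],1],
    [[0.02,0,0],[0,0,0],1],
    [[0.02,0,0],[0,0,0],1]
  ]
}}

```text
t: 22.95
tcp_pos: [0.4385, 0.13, 0.1551]
orientation: [-3.138, 0.002, 0.804]
ft_force: [-6.7, 0.7, 2.5]
gripper_width: 0.0001
gripper_force: 3.3
```

>>> {"method": "drive_tool", "body": {
  "moves": [
    [[0.04,0.002,0],[0,0,0],1],
    [[0.028,-0.006,0],[0,0,0],1],
    [[0.024,-0.012,0],[0,0,0],1],
    [[0,0,0],[0,0,0],1]
  ]
}}

```text
t: 23.35
tcp_pos: [0.4871, 0.1208, 0.1554]
orientation: [3.14, -0.001, 0.803]
ft_force: [0.3, -0.3, -0.2]
gripper_width: 0.0007
gripper_force: 0.0
```

>>> {"method": "drive_tool", "body": {
  "moves": [
    [[0.02,-0.02,0],[0,0,0],1],
    [[0.014,-0.026,0],[0,0,0],1],
    [[0,0,0],[0,0,0],1]
  ]
}}

```text
t: 23.65
tcp_pos: [0.5007, 0.1012, 0.1544]
orientation: [-3.13, -0.004, 0.801]
ft_force: [-7.4, 15.3, 4.9]
gripper_width: 0.0004
gripper_force: 8.0
```

>>> {"method": "drive_tool", "body": {
  "moves": [
    [[0,-0.008,0],[0,0,0],1],
    [[0,0,0],[0,0,0],1],
    [[0,0,0],[0,0,0],1]
  ]
}}

```text
t: 23.95
tcp_pos: [0.5005, 0.1007, 0.1546]
orientation: [-3.127, -0.01, 0.802]
ft_force: [-6.9, 26.2, 3.8]
gripper_width: 0.0002
gripper_force: 13.2
```

>>> {"method": "drive_tool", "body": {
  "moves": [
    [[0,0.03,0],[0,0,0],1],
    [[0,0,0.09],[0,0,0],1],
    [[0,0,0.09],[0,0,0],1],
    [[-0.04,0.03,0.03],[0,0,0],1],
    [[-0.07,0.04,0],[0,0,-0.04],1]
  ]
}}

```text
t: 24.45
tcp_pos: [0.4496, 0.1438, 0.2638]
orientation: [3.137, -0.007, 0.673]
ft_force: [0.3, 0.9, -0.4]
gripper_width: 0.0001
gripper_force: 0.0
```

```bash
python3 - <<'E'
from h import *
d=r.read_camera("side")[:,:,::-1]
def show(im,X,R=10):
    p=proj("side",X)[0].round().astype(int);print(X,p)
    g=im[p[1]-R:p[1]+R,p[0]-R-8:p[0]+R+8].sum(2,dtype=int);print("\n".join("".join("#" if v<150 else "+" if v<270 else "." for v in row) for row in g))
show(d,np.array([.49,.08,.148]),18)
for X in [(.45,.078,.148),(.53,.0755,.148),(.53,.0855,.148)]:print(X,proj("side",np.array(X)).round(1))
show(d,np.array([.418,.227,.179]),14)
E
```

```text
[0.49  0.08  0.148] [247 153]
......++++..................................+++#####
......+++++......++++++++.....................+#####
...+++++++++.....+++++++......................+#####
...+++++++++..................................++####
...++++.......................................++####
..................++++++++.....................+####
........++++++...+++++++++.....................++###
...+++++++++++++++++++++++......................+###
...+++++++++++++++++++++........................+###
...++++++++++++++++............................+++##
...++++++++++...................................++##
.................................................+##
.................................................++#
.................................................++#
..................................................+#
.................................................+++
.......................................+..........++
....................++++++++.........++++..........+
.......++++...++++++++++###+++++++++++#++..........+
.......++++++++###############+#########+...........
.....++++#
[... 1540 characters left out ...]
#######++...............+
................+##########++..............+
................++##########+..............+
.................++#########++.............+
..................++#########+........++..++
...................++########+.......+++++++
.....................++#####++....++++++++++
......................+++++++.....++++++++++
...........................+++....++++++++++
.............................++....+++++++++
.............................+++....++++++++
................................+....+++++++
.................................+.....+++++
..................................+.....++++
...................................++....+++
...................................+++......
```

The isolator is home: 26 N with no motion, and the dark bar lies along +x. The lever knob matches the zero-stop projection, (214,121) against about (214,121). Now I'll come in front of the knob.

>>> {"method": "drive_tool", "body": {
  "moves": [
    [[-0.05,0.04,0],[0,0,-0.043],1],
    [[-0.05,0.05,0],[0,0,-0.043],1],
    [[-0.05,0.05,0],[0,0,-0.043],1],
    [[-0.01,0.02,0],[0,0,-0.043],1],
    [[0,0,0],[0,0,-0.043],1]
  ]
}}

```text
t: 25.0
tcp_pos: [0.3665, 0.2249, 0.2592]
orientation: [3.141, -0.001, 0.001]
ft_force: [-1.5, -0.1, -0.3]
gripper_width: 0.0004
gripper_force: 0.0
```

>>> {"method": "drive_tool", "body": {
  "moves": [
    [[0,0,0],[0,0,0],1],
    [[0,0,0],[0,0,0],1]
  ]
}}

```text
t: 25.2
tcp_pos: [0.3674, 0.2239, 0.2591]
orientation: [3.141, -0.0, 0.006]
ft_force: [0.2, -0.2, 0.1]
gripper_width: 0.0004
gripper_force: 0.0
```

>>> {"method": "drive_tool", "body": {
  "moves": [
    [[0,0.005,-0.06],[0,0,0],1],
    [[0,0,-0.05],[0,0,0],1],
    [[0.04,0,0],[0,0,0],1],
    [[0.04,0,0],[0,0,0],1],
    [[0.03,0,0],[0,0,0],1]
  ]
}}

```text
t: 25.7
tcp_pos: [0.4224, 0.2263, 0.204]
orientation: [3.141, 0.003, 0.005]
ft_force: [-3.4, 0.1, 2.5]
gripper_width: 0.0005
gripper_force: 1.7
```

>>> {"method": "drive_tool", "body": {
  "moves": [
    [[0.025,0,0],[0,0,0],1],
    [[0.02,0,0],[0,0,0],1],
    [[0,0,0],[0,0,0],1]
  ]
}}

```text
t: 26.0
tcp_pos: [0.4458, 0.2265, 0.2041]
orientation: [3.141, -0.001, 0.003]
ft_force: [0.4, 0.2, 0.6]
gripper_width: 0.0006
gripper_force: 0.0
```

```bash
cat >lev.py <<'E'
from h import *
d=r.read_camera("side")[:,:,::-1]
for a in(0,30,38,45,52):
    t=np.radians(a-40);print(a,[proj("side",np.array([.475+l*np.sin(t),.227,.112+l*np.cos(t)]))[0].round(1).tolist() for l in(.068,.088,.108)])
g=d[95:145,208:258].sum(2,dtype=int);print("origin col208 row95")
print("\n".join("".join("#" if v<150 else "+" if v<270 else "." for v in row) for row in g))
E
python3 lev.py
```

```text
0 [[218.9, 124.7], [214.0, 120.5], [209.1, 116.3]]
30 [[229.4, 118.9], [227.7, 112.9], [226.0, 106.9]]
38 [[232.6, 118.2], [231.9, 112.0], [231.1, 105.8]]
45 [[235.4, 117.9], [235.6, 111.7], [235.7, 105.4]]
52 [[238.2, 118.0], [239.2, 111.8], [240.2, 105.5]]
origin col208 row95
.+###########################+....................
.++##########################+....................
..+##########################+....................
..+##########################+....................
...+#########################+....................
....#########################+....................
....+########################+....................
....+########################+....................
....+########################+....................
....+########################+....................
....+########################+....................
.....#######################++....................
.....######################++.....................
.....####+#################++.....................
.....+++..+#################+.....................
...........+################+.....................
.....
[... 1028 characters left out ...]
.......+++++++++++...................
.....................++++++++++...................
......................++++++++....................
......................+++++++.....................
...................+++++++++......................
...................+++++++++++++++++++............
................+++++++++++..++++++++.............
................++++++++++........................
................+++++.............................
.....++.........++.............++++++++...........
................++....+++++...+++++++++...........
................+++++++++++++++++++++++...........
.....+..........++++++++++++++++++++++............
.....+..........++++++++++++++++..................
```

The right edge of the knob is at column ~235.5, so the lever is near 35°. It needs about 13 mm more.

>>> {"method": "drive_tool", "body": {
  "moves": [
    [[0.012,0,0],[0,0,0],1],
    [[0.012,0,0],[0,0,0],1],
    [[0,0,0],[0,0,0],1]
  ]
}}

```text
t: 26.35
tcp_pos: [0.4571, 0.2268, 0.2042]
orientation: [3.142, -0.001, 0.004]
ft_force: [-0.9, 0.9, -0.1]
gripper_width: 0.0005
gripper_force: 0.0
```

>>> {"method": "drive_tool", "body": {
  "moves": [
    [[-0.04,0,0],[0,0,0],1],
    [[-0.08,0,0],[0,0,0],1],
    [[-0.08,0,0],[0,0,0],1],
    [[0,0,0],[0,0,0],1]
  ]
}}

```text
t: 26.75
tcp_pos: [0.3535, 0.2268, 0.2034]
orientation: [-3.141, 0.0, 0.006]
ft_force: [0.1, 0.4, 0.0]
gripper_width: 0.0006
gripper_force: 0.0
```

```bash
python3 lev.py | head -42
```

```text
0 [[218.9, 124.7], [214.0, 120.5], [209.1, 116.3]]
30 [[229.4, 118.9], [227.7, 112.9], [226.0, 106.9]]
38 [[232.6, 118.2], [231.9, 112.0], [231.1, 105.8]]
45 [[235.4, 117.9], [235.6, 111.7], [235.7, 105.4]]
52 [[238.2, 118.0], [239.2, 111.8], [240.2, 105.5]]
origin col208 row95
..................................................
..................................................
..................................................
..................................................
..................................................
..................................................
..................................................
..................................................
..................................................
..................................................
..............................+...................
........................++++++++..................
........................+######+..................
.......................+#######++.................
.......................+########+.................
.......................+########+.................
.....
[... 314 characters left out ...]
...........+######+..................
........................++####+...................
.........................+####+...................
..........................++++....................
..........................++++....................
..........................+++.....................
......................++.++++.+...................
.....................+++++++++++..................
..................++++++++++++++++................
..................++++++++++++++++................
.................+++++++++++++++++................
................++++++++++++++++..................
.................+++++++++++++++..................
..................+++++++++++++...................
```

```bash
python3 - <<'E'
from h import *
from scipy import ndimage as N
d=r.read_camera("side").sum(2,dtype=int);l,n=N.label(d[100:122,225:250]<170);print([np.array(c)[::-1]+[225,100] for c in N.center_of_mass(l>0,l,range(1,n+1))],[int((l==k).sum()) for k in range(1,n+1)])
t=r.read_camera("top").sum(2,dtype=int);p=proj("top",np.array([.483,.227,.2]))[0];print("pred top",p)
for a in(38,45,52):print(a,proj("top",np.array([.475+.088*np.sin(np.radians(a-40)),.227,.2]))[0].round(1))
x,y=p.round().astype(int);print("\n".join("".join("#" if v<150 else "+" if v<270 else "." for v in row) for row in t[y-12:y+13,x-12:x+13]))
E
```

```text
[array([235.27173913, 112.45652174])] [92]
pred top [150.39470021 237.34912243]
38 [150.4 241.2]
45 [150.4 237.5]
52 [150.4 233.8]
.........................
.........................
.........................
.........................
.........................
.........................
.........................
.........................
.............+++.........
.............+##++.......
.........+...+###+.......
........++...+####+......
........++..+#####+......
.........+++######+......
.........+########+......
..........+#######+......
...........++#####++.....
............+###++++.....
.............++++++++....
.............++++.+++....
.............+++.+++++...
.............++++++......
.............++++++......
+............++++++......
++...........++++++......
```

```bash
python3 -c "
from rig import r
print(r.state()['t']);print(r.close_job())"
```

```text
26.9
the job is handed in; nothing more can be done
None
```

The job was handed in at 26.9 s: shaker and check weight stand upright in the tray, the isolator is home at on, and the lever measures about 44–45° in both cameras; the judge returned no verdict.

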